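Dig the brass coupling out of the parts crate and latch it in the jig

ROBOT

A 7-joint arm with a two-finger parallel gripper is mounted at the origin on the work surface. World frame = base frame: x ahead of the robot, y to its left, z up, the work surface at z = 0. Lengths are in mm, angles in rad, forces in N, time in s.
With the tool pointing down it reaches from about 425 to 925 mm from the base axis. Payload 6.8 kg.
Tool frame: the origin (TCP) lies midway between the tips of the shut fingers; the grasp point (between the pads) lies 19 mm behind it (manip.grasp_offset is the distance from the TCP to the grasp point, in mm); y points along the fingers, x is the direction in which the jaws open and shut, and the axes are right-handed (so a half turn about y gives the same grasp; the last joint's range is limited). The gripper opens to 85 mm and grips with 20 to 120 N. Pads are 22 mm wide; open, the fingers measure 114 mm over their backs; the gripper's body (76 mm by 85 mm) begins 54 mm behind the grasp point. The pads swing forward as they close: fully open they stand 13 mm farther back than shut.
Start: joints at [1.085, 0.477, 0.022, 1.555, -0.011, 1.109, -0.083], TCP at [249.002, -627.412, 231.308] pointing down, gripper open.
Joint ranges: [-2.96, 2.96], [-0.34, 2.1], [-1.41, 1.46], [0.24, 2.44], [-1.37, 4.51], [0.17, 1.92], [-2.96, 2.96]. Speed limits (rad/s): [2.39, 2.39, 3.14, 3.14, 3.14, 3.14, 3.14].

INTERFACE

Orientations are given as a rotation vector (axis times angle).
In Python, from workcell import state, capture, camera_params, hand_in, manip gives the robot as it stands.
- The arm moves only by the tool step_arm, never from a script. Its argument "rows" is a list of rows, each an object of numbers: "x", "y", "z": the shift along the tool's x, y, z in m; "yaw": the turn about the tool's y in rad. A call has 1 to 12 rows; each row is the pose to reach, as a shift and turn from the pose commanded when the call began, along the tool's axes at that moment; what a row does not reach only later rows make up. A row lasts 1/8 s, in which the tool goes at most 62.5 mm and 10.7 degrees, less where a joint would pass 70% of its speed; a pose out of reach is approached as far as the arm can. A call with a gripper value outside its range is refused whole. "grip" is the closure, from 0 (fully open) to 1 (shut), set as the call begins (left out, the last holds). The fingers move at their own pace and stop on an object; the grip force is fixed at half the most. Time passes only in rows, so rows that repeat a pose let the fingers close. It gives the time, the measured TCP pose, the force and the opening at its end, in the units of the state.
- state(): the state, without advancing time (a new reading comes with each control period).
- capture(name): name is "scene" or "top" or "wrist"; returns (picture, depth): 384x512x3 uint8, blue, green, red; 384x512 float32, mm along the optical axis (not along the pixel's ray), 0 where there is no reading.
- camera_params(name): a dict with "camera_matrix" (3x3 intrinsics, pixels), "R" (3x3) and "t" (3): a world point X has camera coordinates R X + t. Camera axes: x right, y down, z forward; pixel columns grow to the right and rows downward; lengths in mm; the calibration is good to about 2 mm. The wrist camera is an equidistant fisheye: a pixel r from the principal point sees the ray r / f radians off the axis. A picture is of the moment at which its call begins: read the wrist's pose just before it. camera_params takes no time and is no camera call; for the wrist camera it gives the pose at the moment of the call.
- hand_in(): hands the job in, once; it reports no verdict.
The state is a dict: "time": time; "joint_pos": joint angles; "joint_vel": joint speeds; "joint_torque": joint torques, N m; "tool_pos": TCP position; "ee_rot": TCP orientation; "wrist_force": force on the tool from outside, world axes, zero at the start; "torque": the same for the moment, N m; "opening": finger opening in mm.
Only numpy, scipy, OpenCV 4.12 (cv2) and the standard library are available. Lean on these libraries where they do the work, as an engineer would, in place of code of your own. Each camera call takes 0.05 s, during which the arm holds its last target. There are 200 camera calls.

TASK

Take the aluminium bar off the parts crate and lay it lengthwise on the black rubber mat; then pick the brass coupling out from among the other parts, set it gently down in the two V rests of the sloping jig and let go of it, and finally turn the red knob clockwise past its click so that the yellow latch swings over the coupling's end. Leave the other parts in the crate and do not disturb the things on the bench.

Things in the scene. Friction and masses are not known exactly. Their poses are not given: they have to be found in the camera images.
- crate: green open steel crate, fixed, 165 (its x) x 300 (its y) x 65 mm high, walls and floor 5 mm; origin at the centre of its underside on the bench. Its four parts lie side by side about 62 mm apart along its y, each roughly along its x, in any order. Its x runs crosswise to the robot (about world y). Crate and mat stand either side of the jig; sides vary
- coupling: brass coupling, the only brass part: block 28 x 28 mm, 44 long, with a round tail 20 mm thick and 40 long at each end (a 20.8 mm band on each); 124 mm overall, about 0.35 kg, same both ways round. Long axis = its x; origin mid-underside of the block; z up as it lies on the crate's floor (5 mm above the bench), block sides facing +-y, right under the bar
- coupling_center (a point): centre of the brass coupling's block, on its long axis, 14 mm above its underside
- bar: bare aluminium bar, 200 (its x) x 30 (y) x 20 mm (z), about 0.25 kg, lying across the crate's two long rims (underside 65 mm above the bench) above the brass coupling and parallel to it; origin at the centre of its underside
- mat: black rubber mat, fixed to the bench, 260 (its x, about along world y) x 110 (its y) x 4 mm; origin at the centre of its underside; the bar is to lie along its x
- jig: fixed blue jig 140 x 210 mm, about 110 mm high; origin at the centre of its underside. Its front (-x side, low edge) faces away from the robot: the blue plate rises at 30 degrees along its +x, towards the robot, so its normal is (-0.5, 0, 0.866) in its frame. Two dark steel V rests on the plate take the coupling's tails, long axis along the jig's y (level)
- jig_seat (a point): where coupling_center must lie: on the V rests' axis, midway between, 32 mm above the plate. z = plate normal, x up the slope, y = jig's y. Rests: 16 mm thick, centred 36 mm either side along y, open along z, reaching at most 7 mm above the axis; 6 mm free at each end of the block. The block goes down between them along -z, gripped across its sides (which then face +-x)
- latch (a joint): turn of the red knob and yellow latch arm, rad, 0 to 1.30 (stop), clockwise seen from above along its axis; starts open at 0 to 0.3 (arm up the slope). A click (0.1 to 0.2 N m) lies between 0.6 and 1.05; past it the latch stays, closed at 1.0 to 1.3, with the arm 3 mm over the coupling's tail. Friction 0.035 N m
- latch_grip (a point): where to grip the red knob: on its axis, 80 mm above the plate. z = knob axis = plate normal; x runs along the grip bar and turns with it: 50 mm long (x), 14 thick (y), 60 to 92 mm above the plate. It is 95 mm from the seat towards the jig's +y. Below it: a 36 mm collar (53 to 60 up) and the yellow arm, 49 mm long, 45 to 53 up. Knob top about 150 mm above the bench
- steel_coupling: part to leave in the crate: same shape and size as the brass coupling, but grey steel; long axis x, origin at its underside
- black_tube: part to leave in the crate: black square tube 128 x 24 x 24 mm, long axis x, origin at its underside
- red_spindle: part to leave in the crate: two red 26 mm square end blocks on a steel rod of 14 mm, 124 mm long along x, origin at its underside
- jar: glass jar standing on the bench, 84 mm diameter, 120 mm high, origin at its underside; leave alone
- carton: cardboard box 90 x 110 x 80 mm, origin at its underside; leave alone
- tub: red open tub, 100 mm diameter, 80 mm high, origin at its underside; leave alone
- tin: tin with yellow label, 80 mm diameter, 100 mm high, origin at its underside; leave alone
- wrench: steel wrench lying near the robot, about 200 mm long; leave alone
- brush: brush lying near the robot, about 200 mm long; leave alone

How it is judged (in metres and radians):
On the way, in this order (a step that is already met when the one before it is completed fails the run):
1. the bar lies on the mat, let go (x of bar in the frame of mat between -0.06 and 0.06 m and y of bar in the frame of mat between -0.05 and 0.05 m and z of bar in the frame of mat between -0.004 and 0.012 m and angle between bar's own z axis and vertical below 0.1 rad and angle between the x axis of bar and the x axis of mat, either way round below 0.5 rad and contact force between the fingers and bar below 0.1 N), for 0.2 s.
2. the brass coupling rests in the V rests, let go, with the latch still open (distance between coupling_center and jig_seat below 0.012 m and angle between the x axis of coupling and the y axis of jig, either way round below 0.12 rad and value of joint latch below 0.5 rad and contact force between the fingers and coupling below 0.1 N), for 0.2 s.
3. the knob is turned past its click (value of joint latch above 0.98 rad), for 0.2 s.
At the end, for the whole second after the job is handed in: Bar flat and at rest on the mat (within 60 mm along, 50 mm across, 0.5 rad of its middle line); brass coupling at rest in the V rests (centre within 12 mm of the seat, axis within 0.12 rad of the jig's y); latch joint above 0.98 rad; the other three parts on the crate's floor (x of bar in the frame of mat between -0.06 and 0.06 m and y of bar in the frame of mat between -0.05 and 0.05 m and z of bar in the frame of mat between -0.004 and 0.012 m and angle between bar's own z axis and vertical below 0.1 rad and angle between the x axis of bar and the x axis of mat, either way round below 0.5 rad and distance between coupling_center and jig_seat below 0.012 m and angle between the x axis of coupling and the y axis of jig, either way round below 0.12 rad and value of joint latch above 0.98 rad and linear speed of each of coupling, bar below 0.02 m/s and x of steel_coupling in the frame of crate between -0.08 and 0.08 m and y of steel_coupling in the frame of crate between -0.148 and 0.148 m and z of each of steel_coupling, black_tube, red_spindle in the frame of crate below 0.04 m and x of black_tube in the frame of crate between -0.08 and 0.08 m and y of black_tube in the frame of crate between -0.148 and 0.148 m and x of red_spindle in the frame of crate between -0.08 and 0.08 m and y of red_spindle in the frame of crate between -0.148 and 0.148 m); the robot touches nothing.
It fails at once if a thing standing on the bench is moved by more than 30 mm (distance of any of jar, carton, tub, tin, wrench, brush from where it was at the start of the episode above 0.03 m).
It fails at once if the coupling is dropped or rammed into the jig (more than 40 N) (contact force between coupling and jig above 40 N).
It fails at once if one of the other parts is lifted out of the crate (height (world z) of any of steel_coupling, black_tube, red_spindle above 0.07 m).
It also fails if it takes over 67 s, if anything falls off the work surface, if the arm or the gripper's body presses on something with over 40 N, if the wrist force passes 120 N, or if a joint passes its speed limit or range.

## Working session

There is one attempt and no reset: what is moved stays moved. The work goes in short steps, Python scripts to look and compute and a tool call to move; the robot and the scene stay as the last step left them, time stands still between calls to the robot, and variables do not carry over. Pictures are saved under pics/ and viewed, about 8 in all and at most 12, crops included, and the job is handed in when it is done.

Besides the shell and the picture viewer there is one more tool, called after ">>>" as a command line: name --argument value ..., lists and objects as JSON in quotes. step_arm: Moves the arm, as the interface text tells. Its arguments: {"type":"object","properties":{"rows":{"type":"array","items":{"type":"object","properties":{"x":{"type":"number"},"y":{"type":"number"},"z":{"type":"number"},"yaw":{"type":"number"}}}},"grip":{"type":"number"}},"required":["rows"]}

```bash
ls; mkdir -p pics; cat > h.py <<'E'
import numpy as np, cv2
from workcell import state, capture, camera_params, hand_in, manip
from scipy.spatial.transform import Rotation as R
def cap(n):
    p=camera_params(n); im,d=capture(n); np.savez(f'{n}.npz',im=im,d=d,K=p['camera_matrix'],R=p['R'],t=p['t']); return im,d,p
def load(n):
    z=np.load(f'{n}.npz'); return z
def world(z,u,v,dep=None):
    K,Rm,t=np.array(z['K']),np.array(z['R']),np.array(z['t'])
    if dep is None: dep=float(np.median(z['d'][int(v)-1:int(v)+2,int(u)-1:int(u)+2]))
    c=np.array([(u-K[0,2])/K[0,0],(v-K[1,2])/K[1,1],1])*dep
    return Rm.T@(c-t.ravel())
def cloud(z):
    K,Rm,t=z['K'],z['R'],z['t'].ravel(); d=z['d']; v,u=np.mgrid[:384,:512]
    c=np.stack([(u-K[0,2])/K[0,0]*d,(v-K[1,2])/K[1,1]*d,d],-1)
    return (c-t)@Rm
E
python3 - <<'E'
from h import *
for n in('scene','top'):
    im,d,p=cap(n); print(n,p); 
z=load('top'); cv2.imwrite('pics/top.png',cv2.resize(z['im'],(800,600)))
z=load('scene'); cv2.imwrite('pics/scene.png',cv2.resize(z['im'],(800,600)))
s=state(); print(s); print(manip if not callable(manip) else '',getattr(manip,'grasp_offset',None)); print(R.from_rotvec(s['ee_rot']).as_matrix())
E
```

```text
pics
scene {'camera_matrix': array([[423.04386816,   0.        , 262.42762098],
       [  0.        , 423.04386816, 189.99472979],
       [  0.        ,   0.        ,   1.        ]]), 'R': array([[-0.07397926,  0.99725508, -0.00306147],
       [ 0.65394013,  0.04619298, -0.75513477],
       [-0.75292056, -0.05786633, -0.65556244]]), 't': array([ 160.20386579, -238.11444024, 2061.78203504])}
top {'camera_matrix': array([[387.05446131,   0.        , 252.45157641],
       [  0.        , 387.05446131, 182.7963707 ],
       [  0.        ,   0.        ,   1.        ]]), 'R': array([[ 2.46937878e-02, -9.99692801e-01,  2.12626840e-03],
       [-9.96846820e-01, -2.47838161e-02, -7.53802290e-02],
       [ 7.54097693e-02, -2.58140514e-04, -9.97152596e-01]]), 't': array([-122.84421367,  506.12981064, 1235.36834293])}
{'time': 0.1, 'joint_pos': array([ 1.08491593,  0.47773934,  0.02236053,  1.55635725, -0.01153232,
        1.10930774, -0.08309282]), 'joint_vel': array([ 6.85580698e-04, -6.63011319e-04, -7.13386245e-04, -5.62927099e-04,
       -5.42115532e-05, -7.65813197e-04, -5.04821331e-04]), 'joint_torque': array([ 5.19523150e-03, -5.97757065e+01,  1.61362309e+00, -2.81954741e+01,
        1.26926941e-02,  4.96499415e-03,  3.15859313e-05]), 'tool_pos': array([ 248.76698055, -626.90423648,  230.4066247 ]), 'ee_rot': array([-1.36368552,  0.92765135, -0.92526337]), 'wrist_force': array([-0.54896589, -0.15799673, -0.01624971]), 'torque': array([0.00756306, 0.02858194, 0.03039636]), 'opening': 85.2451529064584}
<Robot object at 0x7fd949958050> 18.700000000000003
[[ 3.68854765e-01 -7.15306764e-04  9.29486767e-01]
 [-9.29485523e-01  1.52410698e-03  3.68855444e-01]
 [-1.68048207e-03 -9.99998583e-01 -1.02693158e-04]]
```

View pics/top.png

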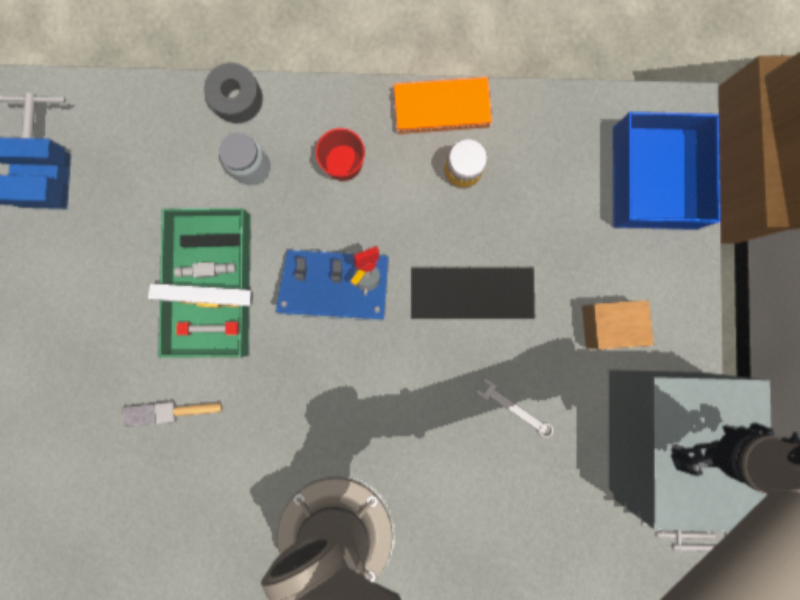

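View pics/scene.png

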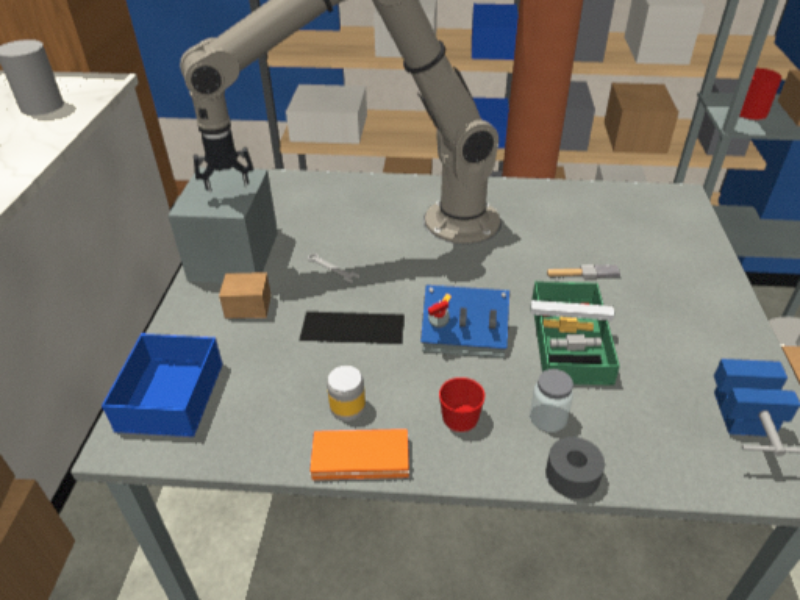

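The top view (800x600 picture) shows the crate at left (205,282) with the bar across it at (200,295). The jig is at (333,284), its knob at (367,258), and the mat is at (472,292). Brass lies under the bar, with steel above it and the spindle below.

```bash
python3 - <<'E'
from h import *
z=load('top'); P=cloud(z); im=z['im'].astype(int); hsv=cv2.cvtColor(z['im'],cv2.COLOR_BGR2HSV)
B,G,Rr=im[...,0],im[...,1],im[...,2]
def rect(name,m,box):
    mm=np.zeros(m.shape,bool); x0,y0,x1,y1=[int(a*.64) for a in box]; mm[y0:y1,x0:x1]=m[y0:y1,x0:x1]
    mm&=z['d']>0
    p=P[mm]; r=cv2.minAreaRect(p[:,:2].astype(np.float32)); print(name,mm.sum(),'med',np.median(p,0).round(1),'rect',np.round(r[0],1),np.round(r[1],1),round(r[2],1),'z',np.percentile(p[:,2],[2,50,98]).round(1))
H,S,V=hsv[...,0],hsv[...,1],hsv[...,2]
rect('mat',(V<60),(400,255,550,330))
rect('bar',(V>150)&(S<40)&(P[...,2]>70),(140,270,262,315))
rect('crate',(H>60)&(H<90)&(S>90)&(P[...,2]>55),(140,195,262,365))
rect('jig',(H>100)&(H<125)&(S>130),(265,240,400,330))
rect('knobred',((H<8)|(H>172))&(S>130),(330,240,400,300))
rect('arm',(H>18)&(H<35)&(S>130),(330,240,400,300))
rect('brass',(H>14)&(H<35)&(S>90),(165,270,250,315))
rect('steel',(S<50)&(V>100)&(P[...,2]>10),(172,258,240,282))
rect('spin',((H<8)|(H>172))&(S>130),(165,315,250,340))
s=(slice(150,215),slice(170,255))
cv2.imwrite('pics/jig.png',cv2.resize(z['im'][s],None,fx=9,fy=9,interpolation=cv2.INTER_CUBIC))
E
```

```text
mat 2287 med [ 498.5 -273.5    2.9] rect [ 500.6 -273.7] [ 98.9 251.1] 1.4 z [-2.5  2.9  7.8]
bar 632 med [479.1 274.3  83.9] rect [479.  273.5] [200.2  30. ] 87.5 z [79.1 83.9 88.8]
crate 328 med [528.3 237.7  63.6] rect [504.9 277.4] [293.4 165.1] 1.8 z [58.4 63.6 68.1]
jig 1998 med [490.8  26.3  80.7] rect [508.  12.] [207.4 129.5] 87.9 z [ 35.3  80.7 106.5]
knobred 177 med [550.3 -57.2 135.4] rect [548.4 -57.6] [36.7 50.5] 23.1 z [115.4 135.4 151.1]
arm 47 med [516.5 -39.4 125.4] rect [517.  -38.4] [13.8 28.5] 60.1 z [ 86.6 125.4 132.7]
brass 48 med [459.8 267.2  27.2] rect [459.9 262.4] [87.7  6. ] 89.8 z [ 1.  27.2 34.7]
steel 276 med [532.7 282.8  28.8] rect [533.5 284.4] [ 27.5 124. ] 5.4 z [17.  28.8 35.9]
spin 122 med [413.  234.1  30.3] rect [413.1 272.9] [ 22.4 124.6] 1.4 z [21.8 30.3 34.5]
```

View pics/jig.png

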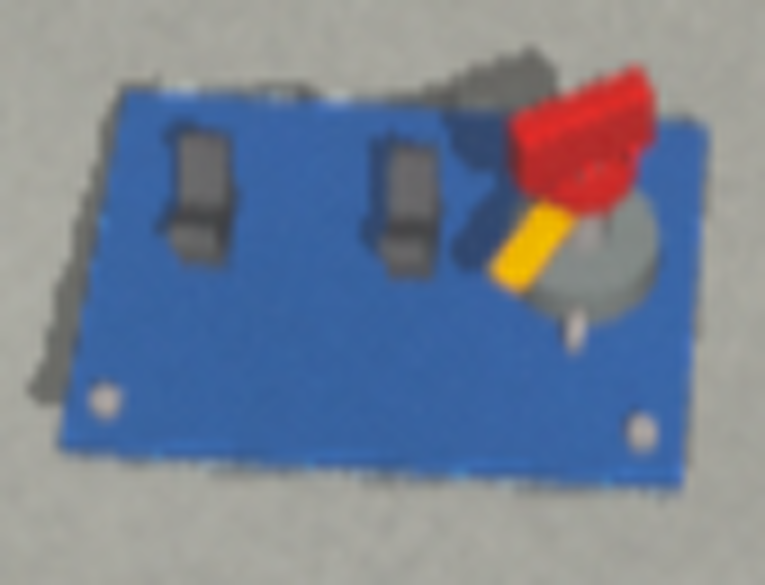

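The crop shows the rests at (205,200) and (410,210), with the knob bar running from (515,150) to (650,85). The yellow arm, at (530,250), will swing left over the coupling. The tool can only yaw about vertical, but the coupling's tails are round, so a vertical grasp will still work.

```bash
cat >> h.py <<'E'
def go(x,y,z,az=None):
    s=state(); M=R.from_rotvec(s['ee_rot']).as_matrix(); p=np.array(s['tool_pos'])
    a0=np.degrees(np.arctan2(M[1,0],M[0,0])); d=M.T@(np.array([x,y,z])-p)/1000
    dy=0 if az is None else (az-a0+180)%360-180
    print('t',round(s['time'],2),'tcp',p.round(1),'az',round(a0,2),'F',np.round(s['wrist_force'],1),'open',round(s['opening'],1))
    print('shift',d.round(4),'yaw',round(-np.radians(dy),4))
E
python3 - <<'E'
from h import *
go(480,-270,230,-2.5)
z=load('top'); P=cloud(z); hsv=cv2.cvtColor(z['im'],cv2.COLOR_BGR2HSV); H,S,V=cv2.split(hsv)
# jig plane from blue pixels
m=np.zeros(H.shape,bool); m[158:207,178:250]=True
m&=(H>100)&(H<125)&(S>130)&(z['d']>0); p=P[m]
m2=p[:,2]>0
for _ in range(5):
    c=p[m2].mean(0); n=np.linalg.svd(p[m2]-c,full_matrices=False)[2][2]; n*=np.sign(n[2]); m2=abs((p-c)@n)<4
print('plane',c.round(1),n.round(3),m2.sum(), 'h(0)?')
# coords relative to plate for dark rests
m3=np.zeros(H.shape,bool); m3[158:207,178:250]=True
hgt=(P-c)@n
g=m3&(hgt>12)&(S<110)&(V<140)&(z['d']>0)
nl,lab,st,ce=cv2.connectedComponentsWithStats(g.astype(np.uint8))
for i in range(1,nl):
    if st[i,4]>15:
        q=P[lab==i]; print(i,st[i],q.mean(0).round(1),np.percentile(q,5,axis=0).round(),np.percentile(q,95,axis=0).round(),np.percentile(hgt[lab==i],[5,95]).round(1))
E
```

```text
t 0.1 tcp [ 248.8 -626.9  230.4] az -68.35 F [-0.5 -0.2 -0. ] open 85.2
shift [-0.2464  0.0008  0.3466] yaw -1.1494
plane [498.4  19.7  76.4] [ 0.501 -0.018  0.865] 1874 h(0)?
3 [189 164   7  14  76] [537.2  76.2  86.7] [519.  69.  76.] [554.  83.  98.] [18.2 35.5]
5 [212 166   7  13  77] [534.1   4.8  87.2] [515.  -3.  77.] [552.  12.  99.] [18.  37.3]
6 [230 171  13  14  86] [516.5 -62.2  84.3] [503. -75.  75.] [534. -47.  92.] [13.8 20.6]
```

>>> step_arm --rows '[{"x": -0.246,"y": 0,"z": 0.346,"yaw": -1.148},{"x": -0.246,"y": 0,"z": 0.346,"yaw": -1.148},{"x": -0.246,"y": 0,"z": 0.346,"yaw": -1.148},{"x": -0.246,"y": 0,"z": 0.346,"yaw": -1.148},{"x": -0.246,"y": 0,"z": 0.346,"yaw": -1.148},{"x": -0.246,"y": 0,"z": 0.346,"yaw": -1.148},{"x": -0.246,"y": 0,"z": 0.346,"yaw": -1.148},{"x": -0.246,"y": 0,"z": 0.346,"yaw": -1.148}]'

```text
time: 1.1
tool_pos: [482.2, -266.3, 231.3]
ee_rot: [-1.569, 0.028, -0.03]
wrist_force: [-0.8, -0.5, -0.7]
opening: 85.3
```

```bash
python3 -c "
from h import *
go(479,274,200,-2.5)"
```

```text
t 1.1 tcp [ 482.2 -266.3  231.3] az -2.11 F [-0.8 -0.5 -0.7] open 85.3
shift [-0.0232  0.0323  0.5398] yaw 0.0068
```

>>> step_arm --rows '[{"x": -0.023,"y": 0.0,"z": 0.54,"yaw": 0.0},{"x": -0.023,"y": 0.0,"z": 0.54,"yaw": 0.0},{"x": -0.023,"y": 0.0,"z": 0.54,"yaw": 0.0},{"x": -0.023,"y": 0.0,"z": 0.54,"yaw": 0.0},{"x": -0.023,"y": 0.0,"z": 0.54,"yaw": 0.0},{"x": -0.023,"y": 0.0,"z": 0.54,"yaw": 0.0},{"x": -0.023,"y": 0.0,"z": 0.54,"yaw": 0.0},{"x": -0.023,"y": 0.032,"z": 0.54,"yaw": 0.007},{"x": -0.023,"y": 0.032,"z": 0.54,"yaw": 0.007},{"x": -0.023,"y": 0.032,"z": 0.54,"yaw": 0.007},{"x": -0.023,"y": 0.032,"z": 0.54,"yaw": 0.007},{"x": -0.023,"y": 0.032,"z": 0.54,"yaw": 0.007}]'

```text
time: 2.6
tool_pos: [482.0, 267.3, 199.4]
ee_rot: [-1.571, 0.043, -0.044]
wrist_force: [0.7, 0.6, 0.2]
opening: 85.9
```

```bash
python3 - <<'E'
from h import *
go(479,274,66,-2.5)
im,d,p=cap('wrist'); print(p)
cv2.imwrite('pics/w1.png',im)
z=load('wrist')
E
```

```text
t 2.6 tcp [482.  267.3 199.4] az -3.16 F [0.7 0.6 0.2] open 85.9
shift [-0.0035  0.1334  0.0067] yaw -0.0115
{'camera_matrix': array([[297.31863964,   0.        , 252.9521306 ],
       [  0.        , 297.31863964, 192.54344707],
       [  0.        ,   0.        ,   1.        ]]), 'R': array([[ 0.99845393, -0.05552838,  0.00251985],
       [-0.05326273, -0.94277921,  0.32913591],
       [-0.01590072, -0.32876126, -0.9442792 ]]), 't': array([-467.40281969,  246.42737279,  446.35480082])}
```

View pics/w1.png

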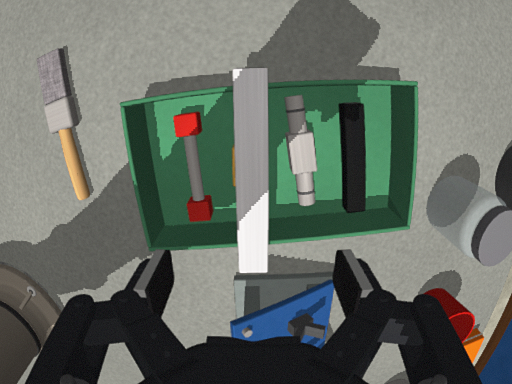

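The wrist view shows the bar at (251,170) between the open jaws, near (155,280) and (355,280). The crate and parts are clear of the descent.

>>> step_arm --rows '[{"x": -0.0035,"y": 0.05,"z": 0.0067,"yaw": -0.0115},{"x": -0.0035,"y": 0.09,"z": 0.0067,"yaw": -0.0115},{"x": -0.0035,"y": 0.12,"z": 0.0067,"yaw": -0.0115},{"x": -0.0035,"y": 0.1335,"z": 0.0067,"yaw": -0.0115},{"x": -0.0035,"y": 0.1335,"z": 0.0067,"yaw": -0.0115},{"x": -0.0035,"y": 0.1335,"z": 0.0067,"yaw": -0.0115}]'

```text
time: 3.4
tool_pos: [479.0, 276.6, 67.1]
ee_rot: [-1.569, 0.031, -0.034]
wrist_force: [0.1, -0.4, -0.2]
opening: 85.3
```

```bash
python3 -c "
from h import *
go(479,274,66,-2.5)"
```

```text
t 3.4 tcp [479.  276.6  67.1] az -2.35 F [ 0.1 -0.4 -0.2] open 85.3
shift [ 0.0001  0.0011 -0.0026] yaw 0.0026
```

>>> step_arm --grip 1 --rows '[{"x": 0},{"x": 0},{"x": 0},{"x": 0},{"x": 0},{"x": 0},{"x": 0},{"x": 0}]'

```text
validation failed for argument at $.ro...
```

>>> step_arm --rows '[{"y": -0.03},{"y": -0.08},{"y": -0.12},{"y": -0.15},{"y": -0.15}]'

```text
validation failed for argument at $.ro...
```

```bash
python3 -c "
from h import *
go(500,-273,200,0.5)"
```

```text
t 3.4 tcp [479.  276.6  67.1] az -2.35 F [ 0.1 -0.4 -0.2] open 85.3
shift [ 0.0438 -0.1334 -0.5481] yaw -0.0498
```

>>> step_arm --grip 1 --rows '[{"x": 0,"y": 0,"z": 0,"yaw": 0},{"x": 0,"y": 0,"z": 0,"yaw": 0},{"x": 0,"y": 0,"z": 0,"yaw": 0},{"x": 0,"y": 0,"z": 0,"yaw": 0},{"x": 0,"y": 0,"z": 0,"yaw": 0},{"x": 0,"y": 0,"z": 0,"yaw": 0},{"x": 0,"y": 0,"z": 0,"yaw": 0},{"x": 0,"y": 0,"z": 0,"yaw": 0}]'

```text
time: 4.4
tool_pos: [479.1, 276.5, 66.7]
ee_rot: [-1.57, 0.03, -0.034]
wrist_force: [0.7, -2.0, 6.0]
opening: 28.7
```

>>> step_arm --rows '[{"x": 0,"y": -0.03,"z": 0,"yaw": 0},{"x": 0,"y": -0.08,"z": 0,"yaw": 0},{"x": 0,"y": -0.13,"z": 0,"yaw": 0},{"x": 0,"y": -0.16,"z": 0,"yaw": 0},{"x": 0,"y": -0.16,"z": 0,"yaw": 0}]'

```text
time: 5.03
tool_pos: [478.8, 276.9, 227.6]
ee_rot: [-1.569, 0.029, -0.035]
wrist_force: [0.3, -0.6, -3.5]
opening: 28.7
```

```bash
python3 -c "
from h import *
go(500,-273,220,0.5)"
```

```text
t 5.03 tcp [478.8 276.9 227.6] az -2.33 F [ 0.3 -0.6 -3.5] open 28.7
shift [ 0.0435  0.0068 -0.5486] yaw -0.0494
```

>>> step_arm --rows '[{"x": 0.0435,"y": 0,"z": -0.549,"yaw": -0.049},{"x": 0.0435,"y": 0,"z": -0.549,"yaw": -0.049},{"x": 0.0435,"y": 0,"z": -0.549,"yaw": -0.049},{"x": 0.0435,"y": 0,"z": -0.549,"yaw": -0.049},{"x": 0.0435,"y": 0,"z": -0.549,"yaw": -0.049},{"x": 0.0435,"y": 0,"z": -0.549,"yaw": -0.049},{"x": 0.0435,"y": 0,"z": -0.549,"yaw": -0.049},{"x": 0.0435,"y": 0,"z": -0.549,"yaw": -0.049},{"x": 0.0435,"y": 0.05,"z": -0.549,"yaw": -0.049},{"x": 0.0435,"y": 0.1,"z": -0.549,"yaw": -0.049},{"x": 0.0435,"y": 0.15,"z": -0.549,"yaw": -0.049},{"x": 0.0435,"y": 0.18,"z": -0.549,"yaw": -0.049}]'

```text
time: 6.52
tool_pos: [495.8, -272.8, 40.9]
ee_rot: [-1.567, -0.001, 0.012]
wrist_force: [-0.5, -0.3, -2.4]
opening: 28.5
```

```bash
python3 -c "
from h import *
go(500,-273,6.5,0.5)"
```

```text
t 6.53 tcp [ 495.8 -272.8   40.9] az 0.49 F [-0.5 -0.3 -2.4] open 28.5
shift [ 0.0044  0.0344 -0.0004] yaw -0.0003
```

>>> step_arm --rows '[{"x": 0,"y": 0.015,"z": 0,"yaw": 0},{"x": 0,"y": 0.03,"z": 0,"yaw": 0},{"x": 0,"y": 0.03,"z": 0,"yaw": 0},{"x": 0,"y": 0.03,"z": 0,"yaw": 0}]'

```text
time: 7.02
tool_pos: [500.0, -274.4, 16.7]
ee_rot: [-1.572, -0.008, 0.006]
wrist_force: [1.5, 0.7, -1.9]
opening: 28.7
```

>>> step_arm --rows '[{"x": 0,"y": 0.005,"z": 0,"yaw": 0},{"x": 0,"y": 0.0095,"z": 0,"yaw": 0},{"x": 0,"y": 0.0095,"z": 0,"yaw": 0}]'

```text
time: 7.4
tool_pos: [499.0, -274.0, 6.0]
ee_rot: [-1.571, -0.006, 0.007]
wrist_force: [0.2, -0.1, -3.3]
opening: 28.5
```

>>> step_arm --rows '[{"x": 0,"y": 0.0015,"z": 0,"yaw": 0},{"x": 0,"y": 0.0015,"z": 0,"yaw": 0}]'

```text
time: 7.65
tool_pos: [499.3, -274.1, 5.7]
ee_rot: [-1.571, -0.006, 0.007]
wrist_force: [-3.5, 0.4, 6.3]
opening: 28.8
```

>>> step_arm --grip 0 --rows '[{"x": 0,"y": 0,"z": 0,"yaw": 0},{"x": 0,"y": 0,"z": 0,"yaw": 0},{"x": 0,"y": 0,"z": 0,"yaw": 0},{"x": 0,"y": 0,"z": 0,"yaw": 0},{"x": 0,"y": 0,"z": 0,"yaw": 0},{"x": 0,"y": -0.04,"z": 0,"yaw": 0},{"x": 0,"y": -0.1,"z": 0,"yaw": 0},{"x": 0,"y": -0.16,"z": 0,"yaw": 0},{"x": 0,"y": -0.22,"z": 0,"yaw": 0},{"x": 0,"y": -0.22,"z": 0,"yaw": 0}]'

```text
time: 8.9
tool_pos: [502.3, -275.2, 230.3]
ee_rot: [-1.576, -0.013, -0.001]
wrist_force: [0.4, 0.2, 0.0]
opening: 85.3
```

```bash
python3 - <<'E'
from h import *
go(520,30,290,-2.2)
cap('top'); z=load('top'); P=cloud(z); H,S,V=cv2.split(cv2.cvtColor(z['im'],cv2.COLOR_BGR2HSV))
m=np.zeros(H.shape,bool); m[172:197,100:163]=True
m&=(H>12)&(H<35)&(S>90)&(z['d']>0)&(P[...,2]>12); q=P[m]
r=cv2.minAreaRect(q[:,:2].astype(np.float32)); print('brass',m.sum(),r,np.median(q,0),np.percentile(q[:,2],[5,95]))
m=np.zeros(H.shape,bool); m[165:205,262:345]=True; m&=(V>120)&(S<60)&(P[...,2]>16)&(P[...,2]<40)
q=P[m]; print('bar',m.sum(),cv2.minAreaRect(q[:,:2].astype(np.float32)),np.median(q[:,2])) if m.sum()>5 else 0
c=np.vstack([z['im'][165:205,95:165],z['im'][165:205,270:340]]); cv2.imwrite('pics/c2.png',cv2.resize(c,None,fx=7,fy=7,interpolation=cv2.INTER_CUBIC))
E
```

```text
t 8.9 tcp [ 502.3 -275.2  230.3] az 0.47 F [0.4 0.2 0. ] open 85.3
shift [ 0.0208 -0.061   0.3047] yaw 0.0466
brass 274 ((471.6429748535156, 272.519287109375), (124.55709075927734, 27.629880905151367), 87.08089447021484) [471.18410376 271.01281014  29.12310516] [20.56249999 34.607339  ]
bar 343 ((496.6821594238281, -236.56411743164062), (29.519704818725586, 119.27778625488281), 1.2567907571792603) 22.83680280652966
```

View pics/c2.png

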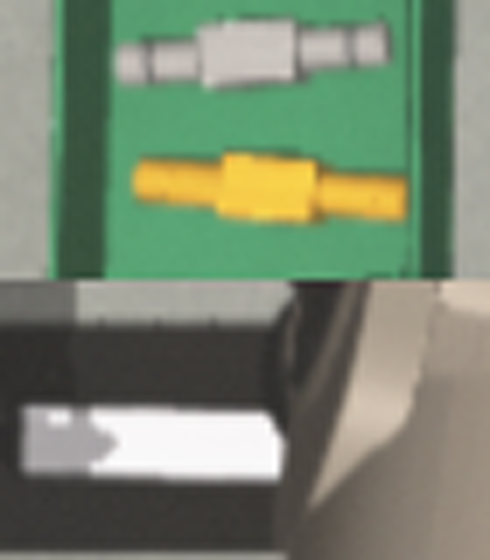

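The bar lies on the mat and has been released. The brass coupling is uncovered at (471,272). Next, a close look at the jig on the way over.

>>> step_arm --rows '[{"x": 0.02,"y": -0.03,"z": 0.255,"yaw": 0.047},{"x": 0.02,"y": -0.03,"z": 0.255,"yaw": 0.047},{"x": 0.02,"y": -0.03,"z": 0.255,"yaw": 0.047},{"x": 0.02,"y": -0.03,"z": 0.255,"yaw": 0.047},{"x": 0.02,"y": -0.03,"z": 0.255,"yaw": 0.047},{"x": 0.02,"y": -0.03,"z": 0.255,"yaw": 0.047},{"x": 0.02,"y": -0.03,"z": 0.255,"yaw": 0.047}]'

```text
time: 9.82
tool_pos: [516.6, -21.0, 253.7]
ee_rot: [-1.571, 0.034, -0.031]
wrist_force: [-0.2, 0.1, -0.6]
opening: 85.1
```

```bash
python3 - <<'E'
from h import *
go(472,272,200,-2.9)
im,d,p=cap('wrist')
cv2.imwrite('pics/w2.png',cv2.resize(im[20:320,60:440],None,fx=2,fy=2,interpolation=cv2.INTER_CUBIC))
E
```

```text
t 9.82 tcp [516.6 -21.  253.7] az -2.37 F [-0.2  0.1 -0.6] open 85.1
shift [-0.0565  0.0536  0.2909] yaw 0.0093
```

View pics/w2.png

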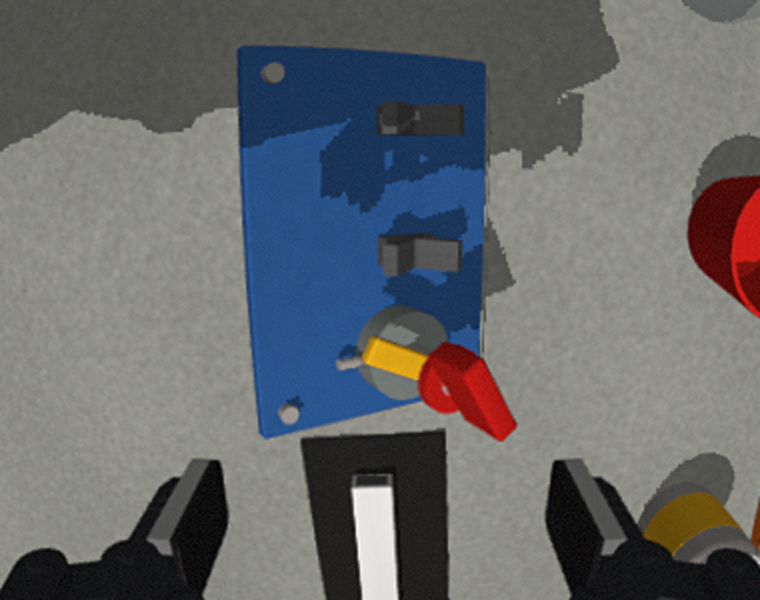

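The rests are at (420,120) and (420,253), the yellow arm is at (395,358), and the red bar runs from (450,350) to (505,430). I'll measure these in the plate frame using the wrist depth.

```bash
cat >> h.py <<'E'
def wcloud(z):
    K,Rm,t=z['K'],z['R'],z['t'].ravel(); d=z['d']; v,u=np.mgrid[:384,:512]
    a=(u-K[0,2])/K[0,0]; b=(v-K[1,2])/K[1,1]; r=np.hypot(a,b)+1e-9; k=np.tan(r)/r
    return (np.stack([a*k*d,b*k*d,d],-1)-t)@Rm
E
python3 - <<'E'
from h import *
z=load('wrist'); P=wcloud(z); H,S,V=cv2.split(cv2.cvtColor(z['im'],cv2.COLOR_BGR2HSV))
def px(u,v): return u/2+60,v/2+20
blue=(H>100)&(H<125)&(S>130)&(z['d']>0); blue[:40]=0; blue[240:]=0; blue[:,:175]=0; blue[:,305:]=0
p=P[blue]; k=np.ones(len(p),bool)
for _ in range(5):
    c=p[k].mean(0); n=np.linalg.svd(p[k]-c,full_matrices=False)[2][2]; n*=np.sign(n[2]); k=abs((p-c)@n)<2
print('plane',c.round(1),n.round(3),k.sum(),k.mean())
ux=np.array([-np.cos(np.radians(-2.2)),-np.sin(np.radians(-2.2)),0]); ux-=n*(ux@n); ux/=np.linalg.norm(ux); uy=np.cross(n,ux); print('uy',uy.round(3))
q=p[k]-c; r=cv2.minAreaRect(np.c_[q@ux,q@uy].astype(np.float32)); print('plate rect (s,y)',r)
C=np.stack([(P-c)@ux,(P-c)@uy,(P-c)@n],-1)
for nm,(u0,v0,u1,v1) in dict(r1=(365,90,480,150),r2=(365,220,480,285)).items():
    a0,b0=px(u0,v0);a1,b1=px(u1,v1); B=C[int(b0):int(b1),int(a0):int(a1)].reshape(-1,3); W=P[int(b0):int(b1),int(a0):int(a1)].reshape(-1,3)
    m=(B[:,2]>8); B=B[m]; print(nm,m.sum(),'s',np.percentile(B[:,0],[1,99]).round(1),'y',np.percentile(B[:,1],[2,98]).round(1),'h',np.percentile(B[:,2],98).round(1))
    for s0 in range(-60,20,3):
        mm=(B[:,0]>=s0)&(B[:,0]<s0+3)
        if mm.sum()>3: print((s0,np.round(np.percentile(B[mm,2],[50,90]),1).tolist()),end=' ')
    print()
red=((H<8)|(H>172))&(S>130)&(z['d']>0); red[:185]=0; red[245:]=0; red[:,:255]=0; red[:,325:]=0
q=C[red]; top=q[q[:,2]>88]; print('red h',np.percentile(q[:,2],[2,50,98]),'top',len(top),cv2.minAreaRect(top[:,:2].astype(np.float32)))
ye=(H>18)&(H<35)&(S>130)&(z['d']>0); ye[:180]=0; ye[220:]=0; ye[:,:230]=0; ye[:,290:]=0
q=C[ye]; q=q[q[:,2]>48]; print('arm',len(q),cv2.minAreaRect(q[:,:2].astype(np.float32)),np.median(q,0))
np.savez('jig.npz',c=c,n=n,ux=ux,uy=uy)
E
```

```text
plane [501.7  27.9  77. ] [ 0.498 -0.018  0.867] 17106 0.9806799289113112
uy [-0.038 -0.999  0.001]
plate rect (s,y) ((-14.554458618164062, 13.553215026855469), (149.9384002685547, 208.4864501953125), 0.15865370631217957)
r1 655 s [-46.  143.8] y [-59.9 -44. ] h 38.2
(-48, [33.8, 34.8]) (-45, [35.8, 36.4]) (-42, [35.9, 37.9]) (-39, [32.4, 35.0]) (-36, [28.5, 30.3]) (-33, [24.0, 26.4]) (-30, [20.2, 22.4]) (-27, [19.8, 20.2]) (-24, [21.2, 22.5]) (-21, [23.3, 24.0]) (-18, [25.5, 26.7]) (-15, [27.2, 28.5]) (-12, [29.7, 30.6]) (-9, [30.9, 31.9]) (-6, [27.9, 29.9]) 
r2 673 s [-45.7  -2.4] y [11.8 27. ] h 37.7
(-48, [34.7, 35.2]) (-45, [36.2, 37.2]) (-42, [35.9, 37.9]) (-39, [32.4, 35.1]) (-36, [28.0, 30.3]) (-33, [24.0, 26.3]) (-30, [20.0, 22.0]) (-27, [18.9, 19.7]) (-24, [20.5, 21.5]) (-21, [22.4, 24.2]) (-18, [25.0, 25.8]) (-15, [26.8, 28.2]) (-12, [29.3, 30.2]) (-9, [30.7, 31.8]) (-6, [27.3, 29.2]) (-3, [25.9, 26.5]) 
red h [56.77627287 82.11631633 92.7678546 ] top 545 ((-23.81024169921875, 78.31257629394531), (13.2886381149292, 49.28268051147461), 31.81044578552246)
arm 415 ((3.87857723236084, 64.24488067626953), (14.12168025970459, 34.87097930908203), 62.99415969848633) [ 6.72901251 62.66210931 52.55594806]
```

>>> step_arm --grip 0.42 --rows '[{"x": -0.0565,"y": 0,"z": 0.28,"yaw": 0.009},{"x": -0.0565,"y": 0,"z": 0.28,"yaw": 0.009},{"x": -0.0565,"y": 0,"z": 0.28,"yaw": 0.009},{"x": -0.0565,"y": 0,"z": 0.28,"yaw": 0.009},{"x": -0.0565,"y": 0.05,"z": 0.28,"yaw": 0.009},{"x": -0.0565,"y": 0.06,"z": 0.28,"yaw": 0.009},{"x": -0.0565,"y": 0.06,"z": 0.28,"yaw": 0.009},{"x": -0.0565,"y": 0.06,"z": 0.28,"yaw": 0.009}]'

```text
time: 10.88
tool_pos: [472.9, 261.6, 195.7]
ee_rot: [-1.57, 0.039, -0.041]
wrist_force: [-0.7, 0.3, -0.4]
opening: 49.6
```

```bash
python3 - <<'E'
from h import *
cap('wrist'); z=load('wrist'); P=wcloud(z); H,S,V=cv2.split(cv2.cvtColor(z['im'],cv2.COLOR_BGR2HSV))
m=(H>14)&(H<35)&(S>110)&(z['d']>0)&(P[...,2]<45)&(P[...,2]>8)&(abs(P[...,0]-472)<40)&(abs(P[...,1]-272)<80)
q=P[m]; r=cv2.minAreaRect(q[:,:2].astype(np.float32)); print('brass',m.sum(),r)
t=q[q[:,2]>29]; r=cv2.minAreaRect(t[:,:2].astype(np.float32)); print('block top',len(t),r,np.median(t,0))
go(*r[0],8,-2.9)
j=np.load('jig.npz'); print('seat',(j['c']-24.5*j['ux']-16.3*j['uy']+32*j['n']).round(1),'knob80',(j['c']-24*j['ux']+78.5*j['uy']+80*j['n']).round(1),j['ux'])
E
```

```text
brass 2282 ((474.4486083984375, 274.924072265625), (123.70398712158203, 27.153907775878906), 86.41226196289062)
block top 1078 ((474.36956787109375, 275.2771301269531), (121.65595245361328, 27.15195655822754), 86.10906982421875) [474.57880578 275.70493263  32.3552849 ]
t 10.93 tcp [472.9 261.9 195.9] az -2.9 F [-0.5  0.3 -0.5] open 49.8
shift [0.0004 0.1879 0.0134] yaw 0.0001
seat [539.5  42.7  92.5] knob80 [559.3 -52.8 134.5] [-0.86624823  0.03381169  0.49846843]
```

>>> step_arm --rows '[{"x": 0.001,"y": 0.04,"z": 0.0134,"yaw": 0.011},{"x": 0.001,"y": 0.09,"z": 0.0134,"yaw": 0.011},{"x": 0.001,"y": 0.13,"z": 0.0134,"yaw": 0.011},{"x": 0.001,"y": 0.15,"z": 0.0134,"yaw": 0.011},{"x": 0.001,"y": 0.15,"z": 0.0134,"yaw": 0.011}]'

```text
time: 11.55
tool_pos: [473.3, 275.8, 44.6]
ee_rot: [-1.571, 0.047, -0.046]
wrist_force: [0.0, -0.1, 0.5]
opening: 49.6
```

```bash
python3 -c "
from h import *
go(474.4,275,9,-3.6)"
```

```text
t 11.55 tcp [473.3 275.8  44.6] az -3.4 F [ 0.  -0.1  0.5] open 49.6
shift [ 0.0012  0.0356 -0.0007] yaw 0.0035
```

>>> step_arm --rows '[{"x": 0.001,"y": 0.012,"z": 0,"yaw": 0.003},{"x": 0.001,"y": 0.024,"z": 0,"yaw": 0.003},{"x": 0.001,"y": 0.036,"z": 0,"yaw": 0.003},{"x": 0.001,"y": 0.036,"z": 0,"yaw": 0.003},{"x": 0.001,"y": 0.036,"z": 0,"yaw": 0.003}]'

```text
time: 12.18
tool_pos: [474.1, 276.5, 8.9]
ee_rot: [-1.57, 0.048, -0.048]
wrist_force: [-0.1, 0.1, 0.5]
opening: 49.4
```

>>> step_arm --grip 1 --rows '[{"x": 0,"y": 0,"z": 0,"yaw": 0},{"x": 0,"y": 0,"z": 0,"yaw": 0},{"x": 0,"y": 0,"z": 0,"yaw": 0},{"x": 0,"y": 0,"z": 0,"yaw": 0},{"x": 0,"y": 0,"z": 0,"yaw": 0},{"x": 0,"y": 0,"z": 0,"yaw": 0},{"x": 0,"y": 0,"z": 0,"yaw": 0}]'

```text
time: 13.05
tool_pos: [474.4, 276.6, 9.4]
ee_rot: [-1.57, 0.048, -0.049]
wrist_force: [-1.1, -0.5, 5.2]
opening: 26.9
```

>>> step_arm --rows '[{"x": 0,"y": -0.02,"z": 0,"yaw": 0},{"x": 0,"y": -0.06,"z": 0,"yaw": 0},{"x": 0,"y": -0.11,"z": 0,"yaw": 0},{"x": 0,"y": -0.16,"z": 0,"yaw": 0},{"x": 0,"y": -0.19,"z": 0,"yaw": 0},{"x": 0,"y": -0.19,"z": 0,"yaw": 0}]'

```text
time: 13.8
tool_pos: [475.1, 277.1, 201.8]
ee_rot: [-1.568, 0.045, -0.052]
wrist_force: [0.0, 0.2, -2.2]
opening: 27.0
```

```bash
python3 -c "
from h import *
go(555,44.2,175,-2.2)"
```

```text
t 13.8 tcp [475.1 277.1 201.8] az -3.54 F [ 0.   0.2 -2.2] open 27.0
shift [ 0.094   0.0267 -0.2276] yaw -0.0233
```

>>> step_arm --rows '[{"x": 0.094,"y": 0,"z": -0.228,"yaw": -0.023},{"x": 0.094,"y": 0,"z": -0.228,"yaw": -0.023},{"x": 0.094,"y": 0,"z": -0.228,"yaw": -0.023},{"x": 0.094,"y": 0,"z": -0.228,"yaw": -0.023},{"x": 0.094,"y": 0,"z": -0.228,"yaw": -0.023},{"x": 0.094,"y": 0.026,"z": -0.228,"yaw": -0.023},{"x": 0.094,"y": 0.026,"z": -0.228,"yaw": -0.023},{"x": 0.094,"y": 0.026,"z": -0.228,"yaw": -0.023}]'

```text
time: 14.8
tool_pos: [553.5, 43.8, 172.8]
ee_rot: [-1.57, 0.03, -0.029]
wrist_force: [-0.4, -0.5, -2.5]
opening: 26.8
```

```bash
python3 - <<'E'
from h import *
go(548,44.2,100,-2.2)
cap('wrist'); z=load('wrist'); P=wcloud(z); H,S,V=cv2.split(cv2.cvtColor(z['im'],cv2.COLOR_BGR2HSV))
m=(H>14)&(H<35)&(S>110)&(z['d']>0)&(P[...,2]<220)&(P[...,2]>150)&(abs(P[...,0]-555)<40)
q=P[m]; print(m.sum(), q.min(0) if m.sum() else '',q.max(0), np.median(q,0))
print(np.percentile(q,[1,99],axis=0).round(1))
cv2.imwrite('pics/w3.png',z['im'])
E
```

```text
t 14.8 tcp [553.5  43.8 172.8] az -2.13 F [-0.4 -0.5 -2.5] open 26.8
shift [-0.0054  0.0728  0.0002] yaw 0.0012
9063 [538.77959061 -12.26022541 168.97571373] [568.27219621 104.62319511 216.48393318] [554.42118727  61.41068507 191.99877038]
[[540.6  -3.7 177.4]
 [567.2 104.2 197.2]]
```

View pics/w3.png

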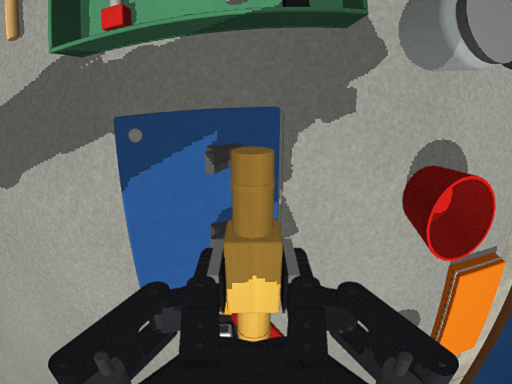

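The wrist view shows the coupling held level, its +y end at (252,150). Its centre is 1.4 mm toward -y from the TCP, as expected.

>>> step_arm --rows '[{"x": 0.001,"y": 0.03,"z": 0,"yaw": 0.001},{"x": 0.001,"y": 0.055,"z": 0,"yaw": 0.001},{"x": 0.001,"y": 0.064,"z": 0,"yaw": 0.001},{"x": 0.001,"y": 0.064,"z": 0,"yaw": 0.001},{"x": 0.001,"y": 0.064,"z": 0,"yaw": 0.001}]'

```text
time: 15.48
tool_pos: [555.8, 43.3, 110.0]
ee_rot: [-1.57, 0.029, -0.033]
wrist_force: [-0.7, -0.4, -2.5]
opening: 27.1
```

```bash
python3 -c "
from h import *
go(542.5,44.1,87.9,-2.2)
go(539.5,44.1,82.7,-2.2)"
```

```text
t 15.47 tcp [555.8  43.3 110. ] az -2.26 F [-0.7 -0.4 -2.5] open 27.1
shift [-0.0133  0.0221  0.0003] yaw -0.001
t 15.47 tcp [555.8  43.3 110. ] az -2.26 F [-0.7 -0.4 -2.5] open 27.1
shift [-0.0163  0.0273  0.0002] yaw -0.001
```

>>> step_arm --rows '[{"x": -0.003,"y": 0.005,"z": 0,"yaw": 0},{"x": -0.007,"y": 0.011,"z": 0,"yaw": 0},{"x": -0.01,"y": 0.017,"z": 0,"yaw": 0},{"x": -0.012,"y": 0.02,"z": 0,"yaw": 0},{"x": -0.0135,"y": 0.0225,"z": 0,"yaw": 0},{"x": -0.0135,"y": 0.0225,"z": 0,"yaw": 0},{"x": -0.0135,"y": 0.0225,"z": 0,"yaw": 0}]'

```text
time: 16.35
tool_pos: [541.6, 43.5, 86.4]
ee_rot: [-1.57, 0.031, -0.031]
wrist_force: [-0.0, 0.1, -3.4]
opening: 26.9
```

>>> step_arm --rows '[{"x": -0.0005,"y": 0.001,"z": 0,"yaw": 0},{"x": -0.001,"y": 0.002,"z": 0,"yaw": 0},{"x": -0.001,"y": 0.002,"z": 0,"yaw": 0},{"x": -0.001,"y": 0.002,"z": 0,"yaw": 0}]'

```text
time: 16.85
tool_pos: [540.4, 43.5, 84.3]
ee_rot: [-1.571, 0.031, -0.031]
wrist_force: [0.1, -0.1, -2.6]
opening: 27.0
```

>>> step_arm --rows '[{"x": -0.0005,"y": 0.0005,"z": 0,"yaw": 0},{"x": -0.0008,"y": 0.001,"z": 0,"yaw": 0},{"x": -0.0008,"y": 0.001,"z": 0,"yaw": 0},{"x": -0.0008,"y": 0.001,"z": 0,"yaw": 0}]'

```text
time: 17.35
tool_pos: [539.7, 43.5, 83.4]
ee_rot: [-1.571, 0.031, -0.031]
wrist_force: [-0.9, 0.5, -2.2]
opening: 26.8
```

>>> step_arm --rows '[{"x": -0.0003,"y": 0.0005,"z": 0,"yaw": 0},{"x": -0.0005,"y": 0.001,"z": 0,"yaw": 0},{"x": -0.0005,"y": 0.001,"z": 0,"yaw": 0},{"x": -0.0005,"y": 0.001,"z": 0,"yaw": 0}]'

```text
time: 17.85
tool_pos: [539.7, 43.6, 83.3]
ee_rot: [-1.571, 0.03, -0.032]
wrist_force: [-2.4, -1.2, 8.0]
opening: 27.1
```

Contact is about 10 N, so the coupling is seated. I'll open partway and retreat.

>>> step_arm --grip 0.45 --rows '[{"x": 0,"y": 0,"z": 0,"yaw": 0},{"x": 0,"y": 0,"z": 0,"yaw": 0},{"x": 0,"y": 0,"z": 0,"yaw": 0},{"x": 0,"y": 0,"z": 0,"yaw": 0},{"x": 0,"y": 0,"z": 0,"yaw": 0},{"x": 0,"y": -0.015,"z": 0,"yaw": 0},{"x": 0,"y": -0.04,"z": 0,"yaw": 0},{"x": 0,"y": -0.09,"z": 0,"yaw": 0},{"x": 0,"y": -0.14,"z": 0,"yaw": 0},{"x": 0,"y": -0.17,"z": 0,"yaw": 0},{"x": 0,"y": -0.17,"z": 0,"yaw": 0}]'

```text
time: 19.23
tool_pos: [540.7, 44.2, 256.0]
ee_rot: [-1.57, 0.026, -0.036]
wrist_force: [-0.1, -0.1, -0.2]
opening: 47.1
```

```bash
python3 -c "
from h import *
go(516.6,-21,254,-2.2)"
```

```text
t 19.23 tcp [540.7  44.2 256. ] az -2.26 F [-0.1 -0.1 -0.2] open 47.1
shift [-0.0215  0.0018 -0.0661] yaw -0.0011
```

>>> step_arm --rows '[{"x": -0.022,"y": 0,"z": -0.065,"yaw": 0},{"x": -0.022,"y": 0,"z": -0.065,"yaw": 0},{"x": -0.022,"y": 0,"z": -0.065,"yaw": 0}]'

```text
time: 19.6
tool_pos: [514.0, -20.9, 252.0]
ee_rot: [-1.571, 0.033, -0.032]
wrist_force: [0.1, 1.5, -0.0]
opening: 47.3
```

```bash
cat > look.py <<'E'
from h import *
import sys
s=state(); print(s['time'],np.round(s['tool_pos'],1))
cap('wrist'); z=load('wrist'); P=wcloud(z); H,S,V=cv2.split(cv2.cvtColor(z['im'],cv2.COLOR_BGR2HSV)); j=np.load('jig.npz')
C=np.stack([(P-j['c'])@j[k] for k in('ux','uy','n')],-1); ok=(z['d']>0)&(abs(C[...,0])<110)&(abs(C[...,1])<140)
ye=(H>14)&(H<35)&(S>110)&ok
def rep(nm,m):
    q=C[m]
    if len(q)>20: print(nm,len(q),[np.round(a,2) for a in cv2.minAreaRect(q[:,:2].astype(np.float32))],'h',np.percentile(q[:,2],[5,50,95]).round(1))
rep('coupling',ye&(C[...,1]<38)&(C[...,2]>20)&(C[...,2]<60))
rep('coupling ridge',ye&(C[...,1]<22)&(C[...,2]>38)&(C[...,2]<60))
rep('arm',ye&(C[...,1]>42)&(C[...,2]>48)&(C[...,2]<58))
rep('knobtop',((H<8)|(H>172))&(S>130)&ok&(C[...,2]>89)&(C[...,2]<97))
cv2.imwrite(f'pics/{sys.argv[1]}.png',cv2.resize(z['im'][20:320,60:440],None,fx=2,fy=2))
E
python3 look.py w4
```

```text
19.6 [514.  -20.9 252. ]
coupling 2627 [array([-20.07, -19.68]), array([115.45,  29.87]), np.float64(87.22)] h [32.7 40.8 49.6]
coupling ridge 1785 [array([-19.33, -27.7 ]), array([98.88, 25.53]), np.float64(89.88)] h [38.6 41.8 50. ]
arm 428 [array([ 4.07, 64.1 ]), array([13.96, 34.23]), np.float64(63.19)] h [50.1 52.5 53.6]
knobtop 519 [array([-23.7 ,  78.02]), array([12.94, 48.75]), np.float64(31.75)] h [89.7 91.8 92.8]
```

View pics/w4.png

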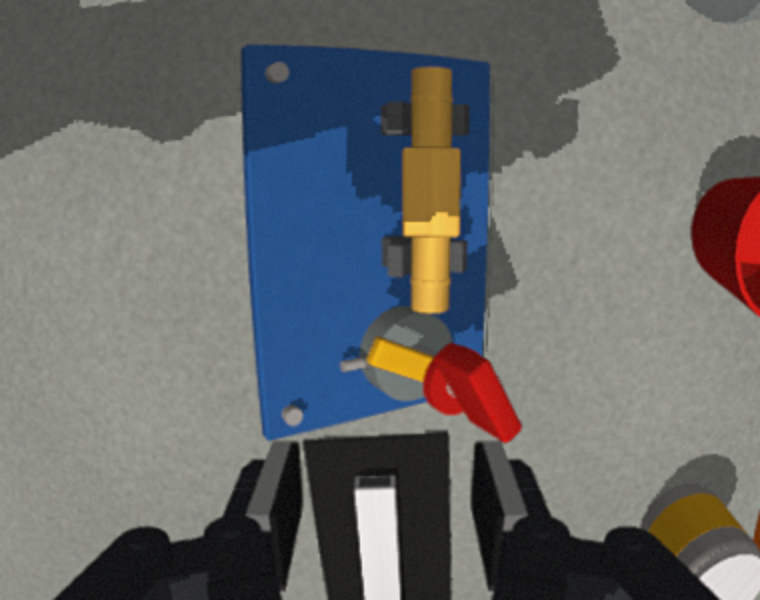

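The coupling is seated in both rests: tails at (430,110) and (430,255), axis level, s and h as expected. The knob bar runs from (450,350) to (510,435). I'll shut the fingers and push the bar's far end toward the robot, which is clockwise.

```bash
python3 -c "
from h import *
go(618,-80,252,-2.2)"
```

```text
t 19.65 tcp [514.4 -19.8 252.1] az -2.24 F [-0.2 -0.  -0.3] open 47.4
shift [ 0.1059  0.     -0.0561] yaw -0.0007
```

>>> step_arm --grip 1 --rows '[{"x": 0.106,"y": 0,"z": -0.055,"yaw": 0},{"x": 0.106,"y": 0,"z": -0.055,"yaw": 0},{"x": 0.106,"y": 0,"z": -0.055,"yaw": 0},{"x": 0.106,"y": 0,"z": -0.055,"yaw": 0},{"x": 0.106,"y": 0.04,"z": -0.055,"yaw": 0},{"x": 0.106,"y": 0.09,"z": -0.055,"yaw": 0},{"x": 0.106,"y": 0.125,"z": -0.055,"yaw": 0},{"x": 0.106,"y": 0.128,"z": -0.055,"yaw": 0},{"x": 0.106,"y": 0.128,"z": -0.055,"yaw": 0}]'

```text
time: 20.78
tool_pos: [618.8, -78.5, 125.9]
ee_rot: [-1.57, 0.029, -0.031]
wrist_force: [-0.4, -1.0, 0.7]
opening: -0.1
```

```bash
python3 -c "
from h import *
go(600,-80,122,-2.2)"
```

```text
t 20.77 tcp [618.8 -78.5 125.9] az -2.18 F [-0.4 -1.   0.7] open -0.1
shift [-0.0188  0.0038 -0.0022] yaw 0.0003
```

>>> step_arm --rows '[{"x": -0.006,"y": 0.003,"z": -0.002,"yaw": 0},{"x": -0.012,"y": 0.003,"z": -0.002,"yaw": 0},{"x": -0.018,"y": 0.003,"z": -0.002,"yaw": 0},{"x": -0.022,"y": 0.003,"z": -0.002,"yaw": 0},{"x": -0.022,"y": 0.003,"z": -0.002,"yaw": 0}]'

```text
time: 21.4
tool_pos: [595.9, -80.8, 121.4]
ee_rot: [-1.571, 0.031, -0.031]
wrist_force: [-0.5, -0.3, -0.2]
opening: -0.1
```

>>> step_arm --rows '[{"x": -0.003,"y": 0,"z": 0,"yaw": 0},{"x": -0.006,"y": 0,"z": 0,"yaw": 0},{"x": -0.006,"y": 0,"z": 0,"yaw": 0}]'

```text
time: 21.78
tool_pos: [591.3, -81.3, 121.8]
ee_rot: [-1.571, 0.03, -0.033]
wrist_force: [4.5, -2.2, 0.0]
opening: 0.1
```

>>> step_arm --rows '[{"x": -0.003,"y": 0,"z": 0,"yaw": 0},{"x": -0.006,"y": 0,"z": 0,"yaw": 0},{"x": -0.006,"y": 0,"z": 0,"yaw": 0}]'

```text
time: 22.15
tool_pos: [587.9, -83.3, 123.3]
ee_rot: [-1.573, 0.027, -0.039]
wrist_force: [8.8, -7.5, 3.6]
opening: -0.3
```

Contact is on the bar's end face, so the force is nearly radial. I'll back off and shift inward so the flat of the finger meets the bar's corner.

>>> step_arm --rows '[{"x": 0.02,"y": 0,"z": 0,"yaw": 0},{"x": 0.02,"y": 0,"z": 0.012,"yaw": 0},{"x": 0.02,"y": 0,"z": 0.012,"yaw": 0},{"x": 0.014,"y": 0,"z": 0.012,"yaw": 0},{"x": 0.008,"y": 0,"z": 0.012,"yaw": 0},{"x": 0.008,"y": 0,"z": 0.012,"yaw": 0}]'

```text
time: 22.9
tool_pos: [591.9, -69.0, 121.4]
ee_rot: [-1.571, 0.032, -0.031]
wrist_force: [0.3, 0.6, 0.1]
opening: 0.1
```

>>> step_arm --rows '[{"x": -0.003,"y": 0,"z": 0,"yaw": 0},{"x": -0.006,"y": 0,"z": 0,"yaw": 0},{"x": -0.009,"y": 0,"z": 0,"yaw": 0},{"x": -0.009,"y": 0,"z": 0,"yaw": 0}]'

```text
time: 23.4
tool_pos: [586.0, -69.5, 122.8]
ee_rot: [-1.572, 0.028, -0.036]
wrist_force: [5.3, -3.2, 3.0]
opening: -0.2
```

>>> step_arm --rows '[{"x": -0.003,"y": 0,"z": 0,"yaw": 0},{"x": -0.006,"y": 0,"z": 0,"yaw": 0},{"x": -0.006,"y": 0,"z": 0,"yaw": 0}]'

```text
time: 23.78
tool_pos: [583.9, -70.1, 123.8]
ee_rot: [-1.572, 0.022, -0.043]
wrist_force: [14.6, -5.0, -1.2]
opening: -0.2
```

```bash
python3 look.py w5
```

```text
23.775 [583.9 -70.1 123.8]
coupling 6726 [array([-23.11,  -4.59]), array([89.99, 40.34]), np.float64(83.72)] h [34.9 41.4 50.2]
coupling ridge 4678 [array([-21.99, -13.36]), array([31.36, 70.7 ]), np.float64(0.68)] h [38.5 42.9 50.2]
arm 1118 [array([-8.56, 51.8 ]), array([13.91, 30.49]), np.float64(30.45)] h [51.5 52.7 53.8]
knobtop 2279 [array([-24.33,  78.26]), array([13.68, 49.52]), np.float64(0.29)] h [89.6 91.6 92.5]
```

View pics/w5.png

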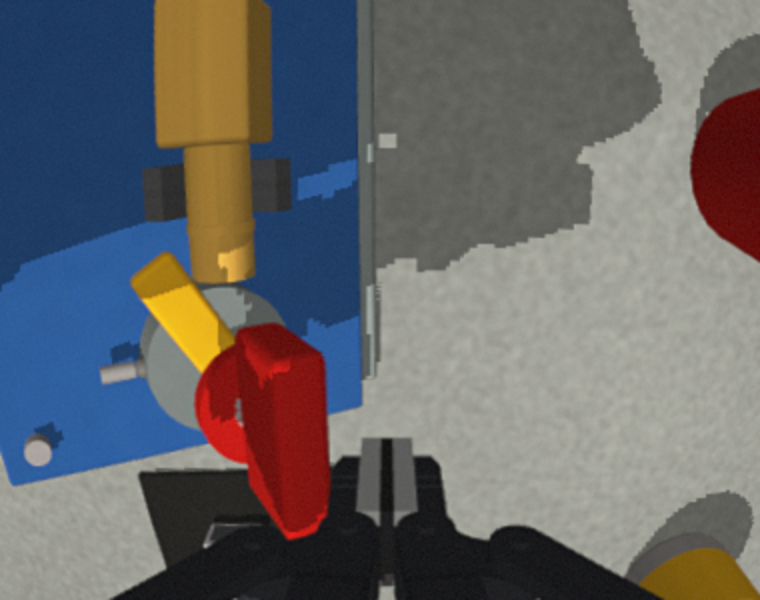

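Working: the bar has turned 31° to 90.3°, now seen at (285,430). I'll shift outward to keep the lever arm before pushing through the click.

>>> step_arm --rows '[{"x": 0.01,"y": 0,"z": 0,"yaw": 0},{"x": 0.012,"y": 0,"z": -0.01,"yaw": 0},{"x": 0.012,"y": 0,"z": -0.01,"yaw": 0},{"x": 0.004,"y": 0,"z": -0.01,"yaw": 0},{"x": 0,"y": 0,"z": -0.01,"yaw": 0},{"x": -0.003,"y": 0,"z": -0.01,"yaw": 0},{"x": -0.003,"y": 0,"z": -0.01,"yaw": 0}]'

```text
time: 24.7
tool_pos: [576.3, -78.8, 123.0]
ee_rot: [-1.572, 0.027, -0.036]
wrist_force: [4.8, -2.8, 4.8]
opening: -0.0
```

>>> step_arm --rows '[{"x": -0.003,"y": 0,"z": 0,"yaw": 0},{"x": -0.005,"y": 0,"z": 0,"yaw": 0},{"x": -0.005,"y": 0,"z": 0,"yaw": 0}]'

```text
time: 25.08
tool_pos: [573.7, -78.6, 123.6]
ee_rot: [-1.571, 0.023, -0.04]
wrist_force: [10.7, -4.1, 0.1]
opening: -0.1
```

```bash
python3 look.py w6
```

```text
25.075 [573.7 -78.6 123.6]
coupling 6321 [array([-24.42,  -2.99]), array([81.97, 36.85]), np.float64(89.96)] h [35.  41.8 51.8]
coupling ridge 4280 [array([-21.94,  -7.46]), array([58.49, 31.15]), np.float64(88.14)] h [38.6 43.5 50.2]
arm 914 [array([-25.86,  52.7 ]), array([21.51, 14.21]), np.float64(88.55)] h [50.3 52.6 53.8]
knobtop 2558 [array([-24.46,  78.31]), array([49.07, 14.63]), np.float64(55.26)] h [89.7 91.5 92.6]
```

The bar is at 55°, turned about 1.16 rad in all, and the arm lies along the coupling. Now to retreat and do a final check.

>>> step_arm --rows '[{"x": 0.015,"y": 0,"z": -0.003,"yaw": 0},{"x": 0.03,"y": 0,"z": -0.005,"yaw": 0},{"x": 0.03,"y": -0.05,"z": -0.005,"yaw": 0},{"x": 0.03,"y": -0.11,"z": -0.005,"yaw": 0},{"x": -0.02,"y": -0.13,"z": 0.02,"yaw": 0},{"x": -0.07,"y": -0.13,"z": 0.055,"yaw": 0},{"x": -0.07,"y": -0.13,"z": 0.055,"yaw": 0},{"x": -0.07,"y": -0.13,"z": 0.055,"yaw": 0}]'

```text
time: 26.12
tool_pos: [501.9, -20.3, 251.3]
ee_rot: [-1.571, 0.031, -0.031]
wrist_force: [0.1, 0.1, -0.4]
opening: 0.2
```

```bash
python3 look.py w7; python3 - <<'E'
from h import *
cap('top'); z=load('top'); w=load('wrist')
cv2.imwrite('pics/fin.png',np.hstack([cv2.resize(w['im'][20:320,60:440],(380,300)),cv2.resize(z['im'][110:260,80:360],(420,225))[:].copy() if 0 else cv2.copyMakeBorder(cv2.resize(z['im'][110:260,80:360],(420,225)),0,75,0,0,0)]))
print(state()['wrist_force'])
E
```

```text
26.125 [501.9 -20.3 251.3]
coupling 2710 [array([-19.31, -19.43]), array([ 27.87, 115.26]), np.float64(1.05)] h [32.5 41.  50.7]
coupling ridge 1742 [array([-19.7 , -27.59]), array([99.07, 24.33]), np.float64(89.72)] h [38.5 41.9 50. ]
arm 250 [array([-25.28,  53.98]), array([23.88, 16.  ]), np.float64(78.46)] h [49.  52.6 53.8]
knobtop 536 [array([-24.01,  78.28]), array([49.14, 13.98]), np.float64(54.2)] h [89.4 91.7 92.7]
[ 0.60703289  0.23762784 -0.34921598]
```

View pics/fin.png

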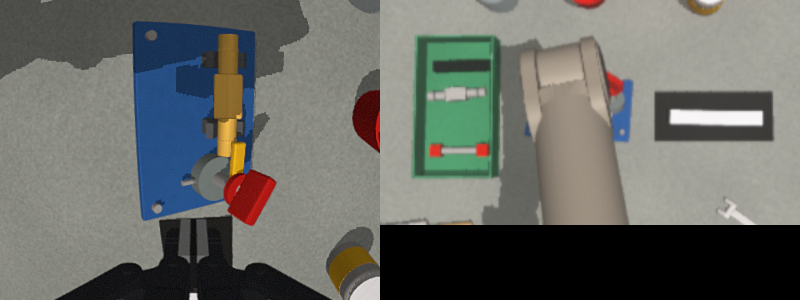

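The final pictures show everything where it should be. The bar is in the middle of the mat, the three other parts are in the crate, and the coupling is in both rests at (228,95). The latch arm lies over the coupling's tail at (237,158), and the robot is clear.

```bash
python3 -c "
from h import *
print(hand_in())"
```

```text
the job is handed in; nothing more can be done
None
```

I did all three steps in order and handed the job in at about 26 s; the hand-in gave no verdict.

- **Bar:** it lies flat and lengthwise in the middle of the mat, let go.
- **Coupling:** I lowered it into both V rests with the tool held vertical, because the interface cannot tilt it. It touched down with about 10 N and I let go with the latch still open. After the latch was turned, the camera still showed it in both rests, aligned with the jig's y.
- **Latch:** I pushed the knob clockwise with shut fingers. My first push met the end of the knob's grip bar and did not turn it, so I moved the fingers and pushed again. The knob turned about 1.18 rad in all, and after I backed off the arm was still over the coupling's tail. I measured this from the camera, as the joint itself can't be read.
- **Everything else:** the three other parts are still in the crate. Of the things on the bench, only some showed in the last picture, and I did not measure them. The gripper is clear, with about 0 N at the wrist.

One disagreement: the top and wrist cameras differed by about 3 mm on the coupling's position. I used the wrist camera for both picking it up and placing it.

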